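# Load the stepped reagent rack

### The arm

A 6-joint arm with a two-finger parallel gripper is mounted at the origin on a cart in front of the work surface, level with it; the furniture and walls round the work are solid. World frame = base frame: x ahead of the robot, y to its left, z up, the work surface at z = 0. Lengths are in m, angles in rad, forces in N, time in s.
With the tool pointing down it reaches from about 0.3 to 0.875 m from the base axis. Payload 6.4 kg.
Tool frame: the origin (TCP) lies between the finger pads; the fingertips stand 25 mm ahead of it and the grasp point (between the pads) lies 6 mm ahead of it; z points along the fingers, y is the line along which they close (so a half turn about z gives the same grasp; the last joint's range is limited). The gripper opens to 85 mm and grips with 20 to 120 N. Pads are 22 mm wide; open, the fingers measure 114 mm over their backs; the gripper's body (76 mm by 85 mm) begins 54 mm behind the grasp point. The pads swing forward as they close: fully open they stand 13 mm farther back than shut.
Start: joints at [1.124, 0.181, 1.607, -0, 1.354, -0.206], TCP at [0.137, 0.558, 0.256] pointing down, gripper open.
Joint ranges: [-2.99, 2.99], [-0.89, 2.07], [0.3, 2.58], [-1.14, 4.28], [0, 2.63], [-3.12, 3.12]. Speed limits (rad/s): [2.57, 2.57, 3.01, 3.14, 3.14, 3.14].

### API

Orientations are given as a unit quaternion [w, x, y, z].
In Python, from bench import ctrl gives the robot as it stands.
- The arm moves only by the tool servo_tool, never from a script. Its argument "series" is text: rows parted by semicolons, each of 7 numbers parted by spaces: the gripper command: -1 is fully open, 1 is shut, values between are in proportion, then the shift along the tool's x, y, z in m, then the turn, a rotation vector about the tool's x, y, z in degrees. A call has 1 to 12 rows; each row is the pose to reach, as a shift and turn from the pose commanded when the call began, along the tool's axes at that moment; what a row does not reach only later rows make up. A row lasts 1/12 s, in which the tool goes at most 41.7 mm and 7.16 degrees, less where a joint would pass 70% of its speed; a pose out of reach is approached as far as the arm can. A call with a gripper value outside its range is refused whole. The fingers move at their own pace and stop on an object; the grip force is fixed at half the most. Time passes only in rows, so rows that repeat a pose let the fingers close. It gives the time, the measured TCP pose, the force, the opening and the grip force at its end, in the units of the state.
- ctrl.get_obs(): the state, without advancing time (a new reading comes with each control period).
- ctrl.camera(name): name is "scene" or "top" or "wrist"; returns a dict with "img" (480x640x3 uint8, red, green, blue), "z_map" (480x640 float32, m along the optical axis (not along the pixel's ray), 0 where there is no reading), "fovy" (degrees; the focal length in pixels is half the picture's height over the tangent of half this angle, whatever the lens; pixels are square), "cx", "cy" (the principal point, pixels), "extrinsics" (4x4, takes a point from camera to world coordinates); the wrist camera has in their place "T_tool_cam" (4x4, takes a point from camera to tool coordinates, whose origin is the TCP and whose axes are the flange's). Camera axes: x right, y down, z forward; pixel columns grow to the right and rows downward; lengths in m; the calibration is good to about 2 mm. A picture is of the moment at which its call begins: read the wrist's pose just before it.
- ctrl.hand_in(): hands the job in; it is judged then, once.
The state is a dict: "time_s": time; "q": joint angles; "dq": joint speeds; "joint_efforts": joint torques, N m; "eef_pos": TCP position; "eef_rot": TCP orientation; "wrist_force": force on the tool from outside, world axes, zero at the start; "torque": the same for the moment, N m; "opening": opening from 0.0 (shut) to 1.0 (fully open); "grasp_force": force on a finger pad.
Only numpy, scipy, OpenCV 4.12 (cv2) and the standard library are available. Lean on these libraries where they do the work, as an engineer would, in place of code of your own. Each camera call takes 0.05 s, during which the arm holds its last target. There are 200 camera calls.

### The job

Load the stepped reagent rack for the analyser in order of height so that all four caps end up level: the tall blue-capped bottle on the lowest step, then the red-capped bottle, then the brown bottle, and the green-capped vial on the highest step. Stand each one upright inside its collar, down on the seat, and let go. Leave the blue-capped vial and the red-lidded specimen cup where they stand.

Things in the scene. Friction and masses are not known exactly. Their poses are not given: they have to be found in the camera images.
- blue_cap_bottle_mid (a point): the tallest: white bottle with a dark blue screw cap and a thin blue band low on its label, 64 mm across, 124 mm high, about 0.27 kg; upright. This point is its centre, 62 mm above its underside, z along the bottle. Straight-sided up to about 90 mm, then shoulder and a cap 40 mm wide.
- red_cap_bottle_mid (a point): second tallest: white bottle with a red screw cap and a red band on its label, 54 mm across, 111 mm high, about 0.14 kg; upright. This point is its centre, 55.5 mm above its underside, z along the bottle. Straight-sided up to about 80 mm, then shoulder and a cap 34 mm wide.
- amber_bottle_mid (a point): third tallest: brown bottle with a black screw cap and a magenta band, 52 mm across, 104 mm high, about 0.16 kg; upright. This point is its centre, 52 mm above its underside, z along the bottle. Straight-sided up to about 75 mm, then shoulder and a cap 31 mm wide.
- green_cap_vial_mid (a point): the shortest: small white vial with a bright green cap, 25 mm across, 49 mm high, about 0.02 kg; upright. This point is its centre, 24.5 mm above its underside, z along the vial.
- seat_1 (a point): centre of the seat floor of step 1 of the reagent rack, the lowest, at one end of the row: a flat black seat 10 mm above the worktop inside a round grey collar, bore 78 mm, that stands 7 mm above the seat. Its x axis runs along the row, from the lowest step towards the highest; z is up. The rack is fixed: a silver channel 290 mm long and 96 mm wide with 14 mm lips and black ends, holding four white step blocks that rise from end to end; it may point any way.
- seat_2 (a point): centre of the seat floor of step 2 of the reagent rack, 78.5 mm along from step 1: a flat black seat 23 mm above the worktop inside a round grey collar, bore 68 mm, that stands 7 mm above the seat. Its x axis runs along the row, from the lowest step towards the highest; z is up.
- seat_3 (a point): centre of the seat floor of step 3 of the reagent rack, 72.5 mm along from step 2: a flat black seat 30 mm above the worktop inside a round grey collar, bore 66 mm, that stands 7 mm above the seat. Its x axis runs along the row, from the lowest step towards the highest; z is up.
- seat_4 (a point): centre of the seat floor of step 4 of the reagent rack, the highest (a tall narrow block, 45 mm along the row and 84 mm across), 60.5 mm along from step 3 at the other end: a flat black seat 85 mm above the worktop inside a round grey collar, bore 39 mm, that stands 7 mm above the seat. Its x axis runs along the row, from the lowest step towards the highest; z is up.
- blue_cap_vial_mid (a point): bystander: a small white vial like the green-capped one but with a light blue cap, 25 mm across, 49 mm high, stands on the worktop near a big closed cardboard carton (320 mm high, its front face about 0.65 m ahead of the robot's axis and its left side 0.24 m to the right of it); keep wide swings clear of that. This point is the vial's centre, 24.5 mm above its underside. It stays where it is.
- red_lid_cup_mid (a point): bystander: clear specimen cup with a red screw lid, 58 mm across, 59 mm high, stands on the worktop; its centre, 29.5 mm above its underside. It stays where it is.
Mind the look-alikes: they are no part of the job. What is shaped like the part that bears blue_cap_bottle_mid but turquoise is not meant. Leave any turquoise or yellow look-alike of the part that bears amber_bottle_mid alone.

How it is judged:
By the outcome, as a careful person would: the job done as asked, in the order asked, and still so for the second after the job is handed in, with the robot touching nothing.
It also fails if it takes over 120 s, if anything falls off the work surface, if the arm or the gripper's body presses on something with over 40 N, if the wrist force passes 120 N, or if a joint passes its speed limit or range.

## Working session

There is one attempt and no reset: what is moved stays moved. The work goes in short steps, Python scripts to look and compute and a tool call to move; the robot and the scene stay as the last step left them, time stands still between calls to the robot, and variables do not carry over. Pictures are saved under pics/ and viewed, at most 14 in all, crops included, and the job is handed in when it is done.

Besides the shell and the picture viewer there is one more tool, called after "Call:" as name(argument=value, ...), one argument or row to a line, values as JSON. servo_tool: Moves the arm, as the interface text tells. Its arguments: {"type":"object","properties":{"series":{"type":"string"}},"required":["series"]}

```bash
mkdir -p pics; ls; cat > h.py <<'E'
import numpy as np, cv2
from bench import ctrl
from scipy.spatial.transform import Rotation as R
def cam(n):
    o=ctrl.get_obs(); c=ctrl.camera(n)
    if n=='wrist':
        T=np.eye(4); q=o['eef_rot']; T[:3,:3]=R.from_quat([q[1],q[2],q[3],q[0]]).as_matrix(); T[:3,3]=o['eef_pos']
        c['E']=T@np.array(c['T_tool_cam'])
    else: c['E']=np.array(c['extrinsics'])
    return c
def cloud(c):
    z=c['z_map'].astype(float); f=240/np.tan(np.radians(c['fovy'])/2)
    v,u=np.mgrid[:480,:640]
    P=np.stack([(u-c['cx'])/f*z,(v-c['cy'])/f*z,z],-1)
    W=P@c['E'][:3,:3].T+c['E'][:3,3]; W[z==0]=np.nan
    return W
def save(n,img): cv2.imwrite('pics/'+n+'.png',img[...,::-1])
E
python3 - <<'E'
from h import *
o=ctrl.get_obs(); print(o['time_s'],o['eef_pos'],o['eef_rot'],o['opening'])
for n in('scene','top'):
    c=cam(n); save(n,c['img']); np.savez(n,img=c['img'],W=cloud(c)); print(n,c['E'].round(2).tolist(),c['fovy'])
E
```

```text
pics
0.0 [0.13689367 0.55795899 0.25539767] [-2.75968394e-04  1.20121826e-01  9.92758792e-01 -8.07020771e-04] 1.0010309223327984
scene [[0.54, -0.5, 0.68, -0.33], [-0.84, -0.34, 0.42, -0.51], [0.02, -0.8, -0.6, 0.83], [0.0, 0.0, 0.0, 1.0]] 53.011932822423134
top [[0.01, -0.99, 0.12, 0.35], [-1.0, -0.0, 0.01, -0.02], [-0.01, -0.12, -0.99, 1.4], [0.0, 0.0, 0.0, 1.0]] 53.84569220000917
```

View pics/top.png

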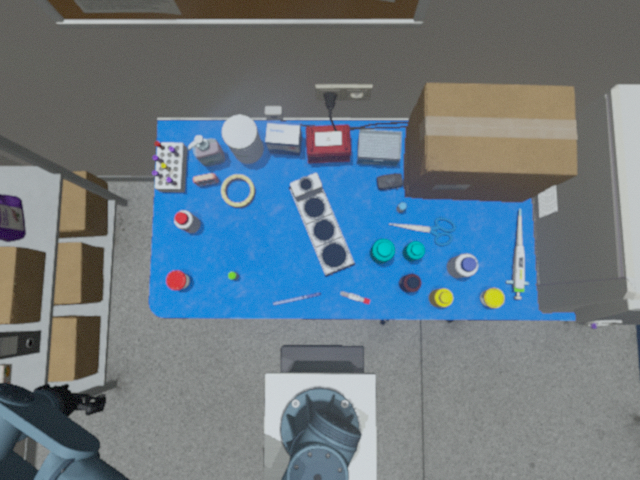

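View pics/scene.png

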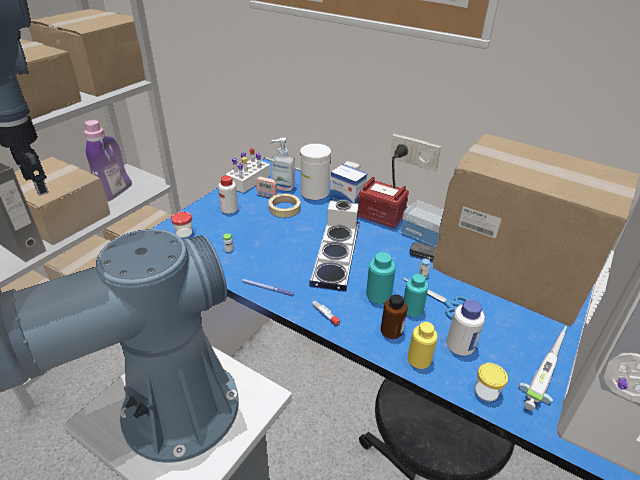

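The top view shows these look-alikes:
- **Blue:** white bottle with dark blue cap at (466,265), chosen. Turquoise ones at (383,250) and (415,251) are left, as is the light blue vial at (402,208).
- **Red:** red-capped bottle at (184,219), chosen. The red-lidded cup at (178,280) is left.
- **Brown:** brown bottle at (411,284), chosen. Yellow ones at (443,297) and (493,297) are left.
- **Green:** vial at (232,276), chosen.
- **Rack:** lowest step at (335,257), highest at (306,184).

```bash
cat > m.py <<'E'
from h import *
d=np.load('top.npz'); W=d['W']; img=d['img']
def blob(u,v,r=0.045,lo=None,hi=None):
    p=W[v,u]; m=(np.hypot(W[...,0]-p[0],W[...,1]-p[1])<r)&(W[...,2]>(p[2]-.006 if lo is None else lo))&(W[...,2]<(p[2]+.006 if hi is None else hi))
    Q=W[m]; c,rad=cv2.minEnclosingCircle(Q[:,:2].astype(np.float32)); print((u,v),p.round(3),m.sum(),'med z',np.median(Q[:,2]).round(4),'mean',Q[:,:2].mean(0).round(4),'circ',np.round(c,4),round(rad,4))
for k in [(466,265),(184,219),(411,284),(232,276),(402,208),(178,280),(383,250),(415,251),(443,297)]: blob(*k)
for k,r in [((334,256),.036),((323,230),.031),((314,207),.03),((306,184),.0175)]: blob(*k,r=r)
print('table',W[300,250],W[160,380])
a=cv2.resize(img[140:320,140:340],(800,600)[:2],interpolation=cv2.INTER_CUBIC) if 0 else None
s=np.hstack([cv2.resize(img[y-24:y+24,x-24:x+24],(264,264),interpolation=2) for x,y in [(466,265),(184,219),(411,284)]])
t=np.hstack([cv2.resize(img[y-24:y+24,x-24:x+24],(264,264),interpolation=2) for x,y in [(232,276),(334,256),(310,195)]])
save('crop',np.vstack([s,t]))
E
python3 m.py
```

```text
(466, 265) [ 0.456 -0.392  0.122] 170 med z 0.1222 mean [ 0.4578 -0.3994] circ [ 0.4585 -0.3997] 0.0204
(184, 219) [0.581 0.382 0.108] 112 med z 0.1099 mean [0.5828 0.3918] circ [0.5838 0.3922] 0.0178
(411, 284) [ 0.404 -0.247  0.103] 97 med z 0.1029 mean [ 0.409  -0.2515] circ [ 0.4089 -0.2526] 0.0158
(232, 276) [0.426 0.254 0.052] 37 med z 0.0486 mean [0.4289 0.2586] circ [0.4284 0.2588] 0.0113
(402, 208) [ 0.627 -0.234  0.046] 56 med z 0.0476 mean [ 0.6353 -0.2357] circ [ 0.6443 -0.2416] 0.0261
(178, 280) [0.414 0.408 0.056] 282 med z 0.0574 mean [0.4138 0.4145] circ [0.4141 0.4155] 0.0289
(383, 250) [ 0.495 -0.169  0.122] 156 med z 0.1228 mean [ 0.4991 -0.1714] circ [ 0.4989 -0.1717] 0.0197
(415, 251) [ 0.495 -0.259  0.103] 92 med z 0.1025 mean [ 0.4998 -0.2633] circ [ 0.4996 -0.263 ] 0.0153
(443, 297) [ 0.37  -0.332  0.105] 88 med z 0.1029 mean [ 0.3689 -0.3385] circ [ 0.3686 -0.3385] 0.0152
(334, 256) [ 0.489 -0.037  0.012] 395 med z 0.0105 mean [ 0.4886 -0.0375] circ [ 0.489  -0.0375] 0.036
(323, 230) [ 0.566 -0.005  0.018] 224 med z 0.0211 mean [ 0.5654 -0.0045] circ [ 0.5654 -0.0045] 0.0309
(314, 207) [0.632 0.022 0.03 ] 304 med z 0.0298 mean [0.6322 0.022 ] circ [0.6323 0.0221] 0.0299
(306, 184) [0.688 0.044 0.086] 110 med z 0.0854 mean [0.6874 0.044 ] circ [0.6877 0.0439] 0.0174
table [ 0.35882765  0.20975947 -0.00051552] [ 0.76714182 -0.17055045  0.05745801]
```

View pics/crop.png

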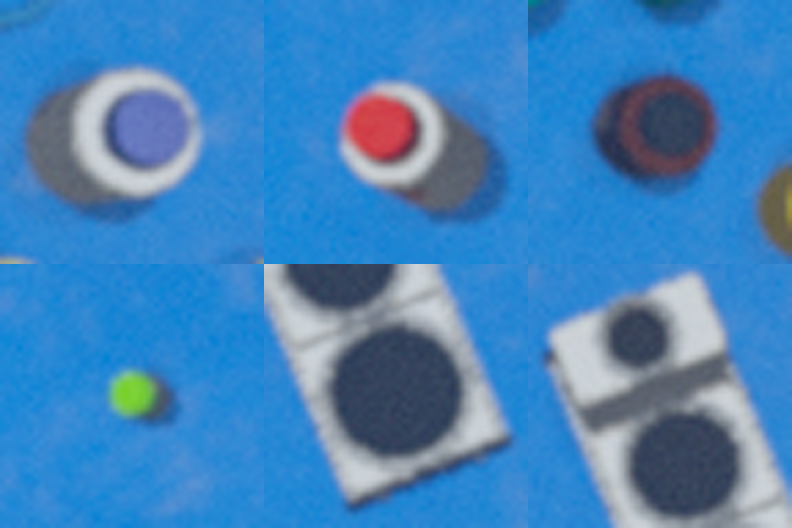

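The crop confirms the choices: dark blue, red, and black-on-brown caps, the green vial, and the rack's lowest and highest wells. Next I fit the rack row and work out the deltas.

```bash
cat >> h.py <<'E'
def go(tgt,yaw_y=None,ret=False):
    """delta in tool axes to world TCP tgt, pointing down with tool y at yaw_y deg"""
    o=ctrl.get_obs(); q=o['eef_rot']; M=R.from_quat([q[1],q[2],q[3],q[0]]).as_matrix()
    d=M.T@(np.array(tgt)-o['eef_pos'])
    s='d(m) '+str(d.round(4))
    if yaw_y is not None:
        a=np.radians(yaw_y); y=np.array([np.cos(a),np.sin(a),0]); z=np.array([0,0,-1.]); G=np.stack([np.cross(y,z),y,z],1)
        s+=' rot(deg) '+str(np.degrees(R.from_matrix(M.T@G).as_rotvec()).round(2))
    print(s)
E
python3 - <<'E'
from h import *
d=np.load('top.npz'); img=d['img'];c=cam('top'); E=c['E']; f=240/np.tan(np.radians(c['fovy'])/2)
dark=(cv2.cvtColor(img,cv2.COLOR_RGB2HSV)[...,2]<100).astype(np.uint8)
n,l,st,ce=cv2.connectedComponentsWithStats(dark)
off=np.array([0,78.5,151,211.5])/1000; P=[]
for (u,v),h in zip([(334,256),(323,230),(314,207),(306,184)],[.010,.023,.030,.085]):
    k=l[v,u]; print(st[k],ce[k].round(1)); u,v=ce[k]
    r=E[:3,:3]@[(u-c['cx'])/f,(v-c['cy'])/f,1]; P.append((E[:3,3]+r*(h-E[2,3])/r[2])[:2])
P=np.array(P); D=P-P.mean(0); o=off-off.mean()
a=np.arctan2(o@D[:,1],o@D[:,0]); w=np.array([np.cos(a),np.sin(a)])
print(P.round(4),np.degrees(a)); print((P.mean(0)+o[:,None]*w).round(4))
go([.48,.1,.27],np.degrees(a)+90); go([.4585,-.3997,.25])
E
```

```text
[323 244  22  22 384] [333.6 254.8]
[315 220  18  20 275] [323.5 229.8]
[305 199  19  17 257] [313.9 207. ]
[301 179  10  10  76] [305.7 183.9]
[[ 0.4929 -0.0363]
 [ 0.5653 -0.0061]
 [ 0.6322  0.0225]
 [ 0.6882  0.0449]] 22.64823604026864
[[ 0.4929 -0.0362]
 [ 0.5653 -0.006 ]
 [ 0.6323  0.0219]
 [ 0.6881  0.0452]]
d(m) [-0.4424 -0.363  -0.014 ] rot(deg) [ -0.07  -0.04 -36.44]
d(m) [-0.5407 -0.8534  0.0066]
```

Call:
servo_tool(
  series="-1 -0.442 -0.363 -0.014 0 0 -36.44;-1 -0.442 -0.363 -0.014 0 0 -36.44;-1 -0.442 -0.363 -0.014 0 0 -36.44;-1 -0.442 -0.363 -0.014 0 0 -36.44;-1 -0.442 -0.363 -0.014 0 0 -36.44;-1 -0.442 -0.363 -0.014 0 0 -36.44;-1 -0.442 -0.363 -0.014 0 0 -36.44;-1 -0.442 -0.363 -0.014 0 0 -36.44;-1 -0.442 -0.363 -0.014 0 0 -36.44;-1 -0.442 -0.363 -0.014 0 0 -36.44;-1 -0.442 -0.363 -0.014 0 0 -36.44;-1 -0.442 -0.363 -0.014 0 0 -36.44",
)

```text
time_s: 1.15
eef_pos: [0.4255, 0.1724, 0.2682]
eef_rot: [0.0, -0.196, 0.981, 0.0]
wrist_force: [0.2, 0.9, 1.0]
opening: 1.001
grasp_force: 0.0
```

```bash
python3 - <<'E'
from h import *
go([.4585,-.3997,.25],112.65)
E
```

```text
d(m) [ 0.1897 -0.5407  0.0181] rot(deg) [ 0.    0.02 -0.01]
```

Call:
servo_tool(
  series="-1 0.19 -0.541 0.018 0 0 0;-1 0.19 -0.541 0.018 0 0 0;-1 0.19 -0.541 0.018 0 0 0;-1 0.19 -0.541 0.018 0 0 0;-1 0.19 -0.541 0.018 0 0 0;-1 0.19 -0.541 0.018 0 0 0;-1 0.19 -0.541 0.018 0 0 0;-1 0.19 -0.541 0.018 0 0 0;-1 0.19 -0.541 0.018 0 0 0;-1 0.19 -0.541 0.018 0 0 0;-1 0.19 -0.541 0.018 0 0 0;-1 0.19 -0.541 0.018 0 0 0",
)

```text
time_s: 2.15
eef_pos: [0.453, -0.3267, 0.252]
eef_rot: [-0.0, -0.196, 0.981, 0.0]
wrist_force: [1.2, -0.0, 0.1]
opening: 1.002
grasp_force: 0.0
```

Call:
servo_tool(
  series="-1 0.02 -0.063 0 0 0 0;-1 0.02 -0.063 0 0 0 0;-1 0.02 -0.063 0 0 0 0;-1 0.02 -0.063 0 0 0 0;-1 0.02 -0.063 0 0 0 0",
)

```text
time_s: 2.57
eef_pos: [0.459, -0.3896, 0.2517]
eef_rot: [-0.0, -0.196, 0.981, 0.001]
wrist_force: [0.5, 0.3, -0.4]
opening: 1.002
grasp_force: 0.0
```

```bash
python3 - <<'E'
from h import *
print(ctrl.get_obs()['eef_pos'],ctrl.get_obs()['q'])
go([.4585,-.3997,.25],112.65)
c=cam('wrist'); save('w1',c['img']); W=cloud(c); np.save('w1',W)
m=(W[...,2]>.112)&(W[...,2]<.135)&(np.hypot(W[...,0]-.4585,W[...,1]+.4)<.06)
print(m.sum(), np.round(cv2.minEnclosingCircle(W[m][:,:2].astype(np.float32))[0],4),W[m].mean(0))
E
```

```text
[ 0.45904498 -0.38955026  0.25172163] [-9.00793395e-01  2.45145872e-01  1.53978111e+00  3.56471289e-04
  1.35847726e+00 -2.86687069e+00]
d(m) [ 0.0044 -0.0092  0.0017] rot(deg) [ 0.11 -0.01 -0.01]
3191 [ 0.4586 -0.405 ] [ 0.45727214 -0.40536221  0.12251859]
```

View pics/w1.png

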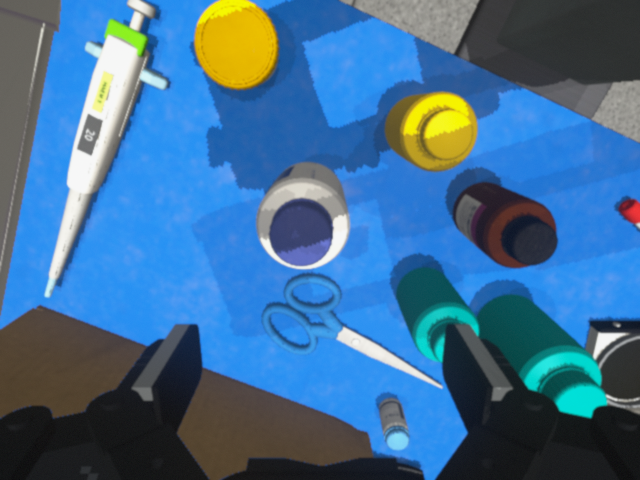

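Blue cap at (302,233) in the wrist view, clear of its neighbours. I finish the move and measure again once the arm has settled.

Call:
servo_tool(
  series="-1 0.003 -0.011 0 0 0 0;-1 0.003 -0.011 0 0 0 0;-1 0.003 -0.011 0 0 0 0;-1 0.003 -0.011 0 0 0 0",
)

```text
time_s: 2.95
eef_pos: [0.4609, -0.4014, 0.2526]
eef_rot: [0.0, -0.197, 0.98, -0.0]
wrist_force: [-0.1, -0.2, 0.0]
opening: 0.998
grasp_force: 0.0
```

```bash
cat >> h.py <<'E'
def wfind(x,y,lo,hi,r=.06,hue=None):
    c=cam('wrist'); W=cloud(c)
    m=(W[...,2]>lo)&(W[...,2]<hi)&(np.hypot(W[...,0]-x,W[...,1]-y)<r)
    n,l,st,ce=cv2.connectedComponentsWithStats(m.astype(np.uint8)); k=1+np.argmax(st[1:,4]); m=l==k
    print('wrist',m.sum(),np.round(cv2.minEnclosingCircle(W[m][:,:2].astype(np.float32)),4) if 0 else cv2.minEnclosingCircle(W[m][:,:2].astype(np.float32)),W[m].mean(0).round(4))
    print('tcp',ctrl.get_obs()['eef_pos'].round(4))
E
python3 - <<'E'
from h import *
wfind(.4585,-.402,.112,.135)
wfind(.4585,-.402,.05,.095)
go([.4585,-.402,.25],112.65)
E
```

```text
wrist 3138 ((0.4587951898574829, -0.4049544930458069), 0.020010249689221382) [ 0.4573 -0.4056  0.1226]
tcp [ 0.4609 -0.4014  0.2525]
wrist 804 ((0.44745856523513794, -0.40991801023483276), 0.02934744954109192) [ 0.4338 -0.4152  0.0777]
tcp [ 0.4609 -0.4014  0.2525]
d(m) [0.0024 0.0004 0.0025] rot(deg) [0.   0.   0.02]
```

```bash
python3 - <<'E'
from h import *
go([.4587,-.4037,.086],112.65)
E
```

```text
d(m) [ 0.0029 -0.0013  0.1665] rot(deg) [0.   0.   0.02]
```

Call:
servo_tool(
  series="-1 0.003 -0.001 0.03 0 0 0;-1 0.003 -0.001 0.06 0 0 0;-1 0.003 -0.001 0.09 0 0 0;-1 0.003 -0.001 0.115 0 0 0;-1 0.003 -0.001 0.14 0 0 0;-1 0.003 -0.001 0.155 0 0 0;-1 0.003 -0.001 0.166 0 0 0;-1 0.003 -0.001 0.166 0 0 0;-1 0.003 -0.001 0.166 0 0 0",
)

```text
time_s: 3.8
eef_pos: [0.4584, -0.4038, 0.0865]
eef_rot: [-0.0, -0.196, 0.981, 0.0]
wrist_force: [0.0, -0.4, 0.1]
opening: 0.997
grasp_force: 0.0
```

Call:
servo_tool(
  series="1 0 0 0 0 0 0;1 0 0 0 0 0 0;1 0 0 0 0 0 0;1 0 0 0 0 0 0;1 0 0 0 0 0 0;1 0 0 0 0 0 0;1 0 0 0 0 0 0;1 0 0 0 0 0 0",
)

```text
time_s: 4.47
eef_pos: [0.4592, -0.4047, 0.0886]
eef_rot: [0.001, -0.196, 0.981, -0.001]
wrist_force: [-1.6, 1.8, 6.0]
opening: 0.727
grasp_force: 65.8
```

Call:
servo_tool(
  series="1 0 0 -0.01 0 0 0;1 0 0 -0.03 0 0 0;1 0 0 -0.06 0 0 0;1 0 0 -0.09 0 0 0;1 0 0 -0.12 0 0 0;1 0 0 -0.15 0 0 0;1 0 0 -0.175 0 0 0;1 0 0 -0.175 0 0 0;1 0 0 -0.175 0 0 0",
)

```text
time_s: 5.22
eef_pos: [0.459, -0.4046, 0.264]
eef_rot: [0.001, -0.196, 0.981, -0.002]
wrist_force: [0.5, 0.4, -2.6]
opening: 0.726
grasp_force: 66.0
```

```bash
python3 - <<'E'
from h import *
print(ctrl.get_obs()['wrist_force'],ctrl.get_obs()['opening'])
go([.4929,-.0362,.26],112.65)
E
```

```text
[ 0.52518609  0.40535693 -2.56688524] 0.7258141738901741
d(m) [-0.1732  0.327   0.0027] rot(deg) [-0.27  0.07 -0.  ]
```

Lifted (about 2.6 N). Carrying it above seat 1, ramping the start and stop.

Call:
servo_tool(
  series="1 -0.009 0.016 0 0 0 0;1 -0.026 0.049 0 0 0 0;1 -0.043 0.081 0 0 0 0;1 -0.061 0.114 0 0 0 0;1 -0.078 0.147 0 0 0 0;1 -0.095 0.18 0 0 0 0;1 -0.113 0.212 0 0 0 0;1 -0.13 0.245 0 0 0 0;1 -0.147 0.278 0 0 0 0;1 -0.16 0.302 0 0 0 0;1 -0.169 0.319 0 0 0 0;1 -0.173 0.327 0.002 0 0 0",
)

```text
time_s: 6.22
eef_pos: [0.4912, -0.0327, 0.258]
eef_rot: [-0.001, -0.198, 0.98, 0.001]
wrist_force: [-0.4, -0.7, -2.9]
opening: 0.721
grasp_force: 66.1
```

Call:
servo_tool(
  series="1 0 0 0 0 0 0;1 0 0 0 0 0 0;1 0 0 0 0 0 0",
)

```text
time_s: 6.47
eef_pos: [0.4919, -0.0365, 0.2588]
eef_rot: [-0.001, -0.196, 0.981, -0.0]
wrist_force: [-0.2, -0.6, -1.9]
opening: 0.722
grasp_force: 66.1
```

```bash
python3 - <<'E'
from h import *
go([.4929,-.0362,.26],112.65)
c=cam('wrist'); save('w2',c['img']); W=cloud(c); np.savez('w2',W=W,img=c['img'])
c=cam('scene'); save('s2',c['img'][150:400,230:530])
E
```

```text
d(m) [-0.0011 -0.0001 -0.0012] rot(deg) [ 0.01 -0.07 -0.06]
```

View pics/w2.png

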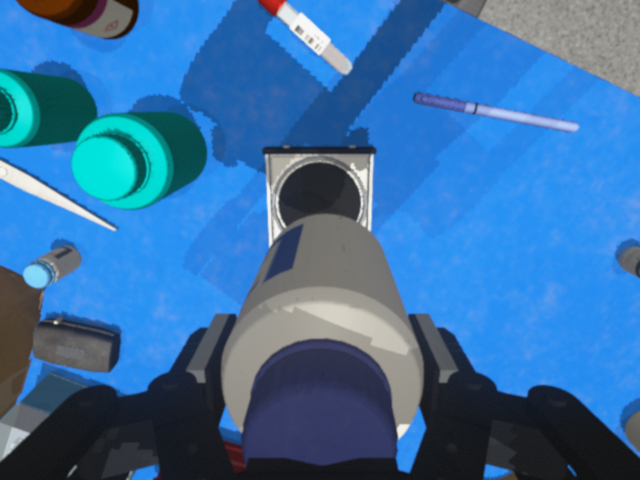

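Bottle upright in the grip; the seat 1 ring shows around (320,196), centred left-right on the gripper. I check the along-row offset from the ring's near arc.

```bash
python3 - <<'E'
from h import *
d=np.load('w2.npz'); W=d['W']; img=d['img']
V=cv2.cvtColor(img,cv2.COLOR_RGB2HSV)[...,2]
a=np.radians(22.65); w=np.array([np.cos(a),np.sin(a)]);n=np.array([-w[1],w[0]])
s=(W[...,:2]-[.4929,-.0362])@w*1000; t=(W[...,:2]-[.4929,-.0362])@n*1000; z=W[...,2]*1000
for v in range(146,176,3): print(v,V[v,320],s[v,320].round(1),t[v,320].round(1),z[v,320].round(1))
for u in [270,274,278,282,286,350,355,360,365,370]: print(u,V[196,u],s[196,u].round(1),t[196,u].round(1),z[196,u].round(1))
E
```

```text
146 100 -51.1 -2.4 -0.9
149 44 -50.2 -2.3 17.2
152 49 -47.6 -2.3 16.4
155 125 -43.8 -2.4 3.4
158 134 -42.7 -2.3 16.9
161 156 -39.2 -2.4 8.2
164 45 -36.8 -2.4 9.5
167 43 -34.2 -2.4 9.1
170 44 -31.6 -2.4 9.3
173 44 -29.3 -2.4 11.0
270 199 -9.0 -46.5 9.9
274 190 -10.3 -42.2 16.1
278 158 -9.0 -39.5 9.7
282 53 -9.1 -35.9 10.2
286 51 -8.8 -32.5 9.1
350 56 -8.6 24.1 8.4
355 58 -8.9 28.4 9.6
360 147 -8.8 32.9 9.2
365 179 -10.3 36.5 16.7
370 234 -9.4 41.4 12.2
```

```bash
python3 - <<'E'
from h import *
go([.4934,-.0375,.1005],112.65)
E
```

```text
d(m) [-0.001  -0.0012  0.1586] rot(deg) [ 0.   -0.03 -0.11]
```

Call:
servo_tool(
  series="1 -0.001 -0.001 0.01 0 0 0;1 -0.001 -0.001 0.035 0 0 0;1 -0.001 -0.001 0.065 0 0 0;1 -0.001 -0.001 0.095 0 0 0;1 -0.001 -0.001 0.12 0 0 0;1 -0.001 -0.001 0.14 0 0 0;1 -0.001 -0.001 0.15 0 0 0;1 -0.001 -0.001 0.155 0 0 0;1 -0.001 -0.001 0.158 0 0 0;1 -0.001 -0.001 0.158 0 0 0;1 -0.001 -0.001 0.158 0 0 0",
)

```text
time_s: 7.48
eef_pos: [0.4944, -0.0364, 0.1025]
eef_rot: [0.001, -0.196, 0.981, -0.0]
wrist_force: [1.0, -0.3, -1.0]
opening: 0.726
grasp_force: 66.1
```

Call:
servo_tool(
  series="1 0 0 0.001 0 0 0;1 0 0 0.002 0 0 0;1 0 0 0.002 0 0 0",
)

```text
time_s: 7.73
eef_pos: [0.4938, -0.0361, 0.0999]
eef_rot: [0.0, -0.196, 0.981, -0.0]
wrist_force: [0.4, 0.9, -2.9]
opening: 0.726
grasp_force: 66.1
```

Call:
servo_tool(
  series="1 0 0 0.001 0 0 0;1 0 0 0.0015 0 0 0;1 0 0 0.0015 0 0 0;1 0 0 0.0015 0 0 0",
)

```text
time_s: 8.07
eef_pos: [0.494, -0.036, 0.0987]
eef_rot: [0.0, -0.196, 0.981, -0.0]
wrist_force: [-0.9, 1.0, 5.5]
opening: 0.726
grasp_force: 66.7
```

Seated: the force changed sign to +5.5 N. Release and lift.

Call:
servo_tool(
  series="-0.2 0 0 0 0 0 0;-0.2 0 0 0 0 0 0;-1 0 0 0 0 0 0;-1 0 0 0 0 0 0;-1 0 0 0 0 0 0;-1 0 0 0 0 0 0;-1 0 0 -0.02 0 0 0;-1 0 0 -0.05 0 0 0;-1 0 0 -0.085 0 0 0;-1 0 0 -0.12 0 0 0;-1 0 0 -0.15 0 0 0;-1 0 0 -0.15 0 0 0",
)

```text
time_s: 9.07
eef_pos: [0.4968, -0.037, 0.2548]
eef_rot: [0.005, -0.196, 0.981, -0.003]
wrist_force: [0.7, -0.3, 0.7]
opening: 1.0
grasp_force: 0.0
```

```bash
python3 - <<'E'
from h import *
go([.584,.390,.23],112.65)
c=cam('scene'); save('s3',cv2.resize(c['img'][170:310,270:430],(640,560)))
W=cloud(cam('top'))
m=(W[...,2]>.118)&(W[...,2]<.145)&(np.hypot(W[...,0]-.4935,W[...,1]+.037)<.03)
print(cv2.minEnclosingCircle(W[m][:,:2].astype(np.float32)),W[m].mean(0))
E
```

```text
d(m) [-0.2447  0.3607  0.0243] rot(deg) [-0.43  0.51  0.  ]
((0.4799470603466034, -0.028886709362268448), 0.012515039183199406) [ 0.4768502  -0.02834827  0.13085512]
```

View pics/s3.png

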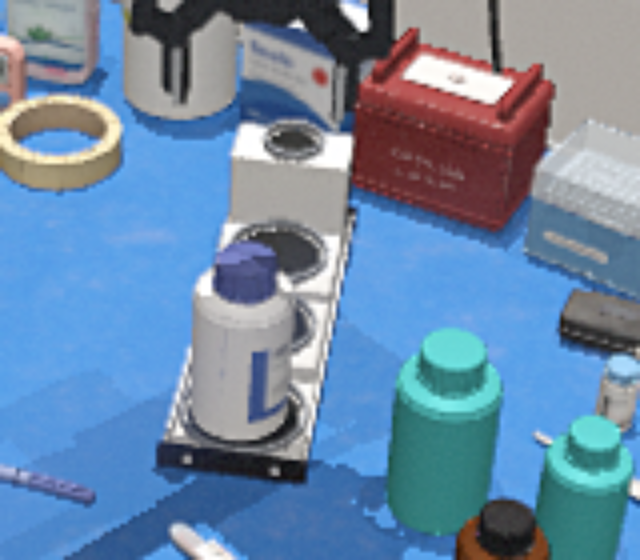

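The blue-capped bottle stands upright inside collar 1. Next, the red one.

Call:
servo_tool(
  series="-1 -0.012 0.017 0 0 0 0;-1 -0.034 0.05 0 0 0 0;-1 -0.056 0.083 0.005 0 0 0;-1 -0.079 0.116 0.01 0 0 0;-1 -0.101 0.149 0.02 0 0 0;-1 -0.124 0.182 0.024 0 0 0;-1 -0.146 0.215 0.024 0 0 0;-1 -0.168 0.248 0.024 0 0 0;-1 -0.191 0.281 0.024 0 0 0;-1 -0.213 0.314 0.024 0 0 0;-1 -0.235 0.347 0.024 0 0 0;-1 -0.245 0.361 0.024 0 0 0",
)

```text
time_s: 10.17
eef_pos: [0.5791, 0.3956, 0.2206]
eef_rot: [-0.002, -0.198, 0.98, 0.0]
wrist_force: [-0.9, -0.9, 0.5]
opening: 1.002
grasp_force: 0.0
```

Call:
servo_tool(
  series="-1 0 0 0 0 0 0;-1 0 0 0 0 0 0;-1 0 0 0 0 0 0",
)

```text
time_s: 10.42
eef_pos: [0.5798, 0.3904, 0.2217]
eef_rot: [-0.002, -0.196, 0.981, -0.001]
wrist_force: [0.9, -0.2, -1.1]
opening: 1.006
grasp_force: 0.0
```

```bash
python3 - <<'E'
from h import *
wfind(.584,.392,.1,.125)
go([.584,.390,.074],112.65)
W=cloud(cam('top'))
m=(W[...,2]>.125)&(W[...,2]<.145)&(np.hypot(W[...,0]-.4935,W[...,1]+.037)<.03)
print(cv2.minEnclosingCircle(W[m][:,:2].astype(np.float32)),W[m].mean(0))
E
```

```text
wrist 2690 ((0.5850560069084167, 0.38830816745758057), 0.01759539544582367) [0.5834 0.3877 0.1092]
tcp [0.5801 0.3901 0.2224]
d(m) [-0.004  -0.0015  0.1484] rot(deg) [-0.02 -0.15 -0.06]
((0.492963582277298, -0.031124675646424294), 0.019532352685928345) [ 0.49246593 -0.031332    0.13318261]
```

The top camera reads about 5 mm high in y relative to the robot; blue shows this consistently at pick and place. It still stands inside its collar at the right height. From here I use the relative offset.

```bash
python3 - <<'E'
from h import *
go([.5847,.3879,.074],112.65)
E
```

```text
d(m) [-0.0034 -0.0035  0.149 ] rot(deg) [-0.02 -0.1  -0.09]
```

Call:
servo_tool(
  series="-1 -0.0035 -0.0035 0.02 0 0 0;-1 -0.0035 -0.0035 0.05 0 0 0;-1 -0.0035 -0.0035 0.08 0 0 0;-1 -0.0035 -0.0035 0.11 0 0 0;-1 -0.0035 -0.0035 0.13 0 0 0;-1 -0.0035 -0.0035 0.142 0 0 0;-1 -0.0035 -0.0035 0.149 0 0 0;-1 -0.0035 -0.0035 0.149 0 0 0;-1 -0.0035 -0.0035 0.149 0 0 0",
)

```text
time_s: 11.27
eef_pos: [0.586, 0.3895, 0.0761]
eef_rot: [0.001, -0.196, 0.981, 0.0]
wrist_force: [0.6, -0.6, 1.0]
opening: 0.998
grasp_force: 0.0
```

Call:
servo_tool(
  series="1 0 0 0 0 0 0;1 0 0 0 0 0 0;1 0 0 0 0 0 0;1 0 0 0 0 0 0;1 0 0 0 0 0 0;1 0 0 0 0 0 0;1 0 0 0 0 0 0;1 0 0 0 0 0 0;1 0 0 0 0 0 0",
)

```text
time_s: 12.02
eef_pos: [0.5864, 0.3902, 0.0771]
eef_rot: [0.002, -0.196, 0.981, 0.0]
wrist_force: [-0.1, -0.8, 5.9]
opening: 0.614
grasp_force: 63.4
```

```bash
python3 - <<'E'
from h import *
p=ctrl.get_obs()['eef_pos']; print('pick',p.round(4))
t=np.array([.5653,-.006])+p[:2]-[.5838,.3922]; print('seat tcp',t)
go([t[0],t[1],.24],112.65)
E
```

```text
pick [0.5864 0.3902 0.0771]
seat tcp [ 0.56792356 -0.00798461]
d(m) [ 0.1698 -0.3604 -0.1635] rot(deg) [0.  0.2 0. ]
```

Call:
servo_tool(
  series="1 0 0 -0.01 0 0 0;1 0 0 -0.035 0 0 0;1 0 0 -0.07 0 0 0;1 0 0 -0.105 0 0 0;1 0 0 -0.135 0 0 0;1 0 0 -0.155 0 0 0;1 0 0 -0.165 0 0 0;1 0 0 -0.165 0 0 0",
)

```text
time_s: 12.68
eef_pos: [0.5862, 0.3902, 0.2436]
eef_rot: [0.003, -0.196, 0.981, 0.001]
wrist_force: [0.8, -0.2, -0.4]
opening: 0.609
grasp_force: 63.0
```

Call:
servo_tool(
  series="1 0.007 -0.015 0 0 0 0;1 0.022 -0.046 0 0 0 0;1 0.038 -0.081 0 0 0 0;1 0.054 -0.116 0 0 0 0;1 0.07 -0.151 0 0 0 0;1 0.086 -0.186 0 0 0 0;1 0.102 -0.221 0 0 0 0;1 0.118 -0.256 0 0 0 0;1 0.134 -0.291 0 0 0 0;1 0.15 -0.325 0 0 0 0;1 0.162 -0.35 0 0 0 0;1 0.168 -0.36 0 0 0 0",
)

```text
time_s: 13.68
eef_pos: [0.5673, -0.0108, 0.2376]
eef_rot: [-0.002, -0.195, 0.981, 0.0]
wrist_force: [-0.1, 0.1, -1.8]
opening: 0.613
grasp_force: 63.1
```

Call:
servo_tool(
  series="1 0 0 0 0 0 0;1 0 0 0 0 0 0;1 0 0 0 0 0 0",
)

```text
time_s: 13.93
eef_pos: [0.5682, -0.0061, 0.2389]
eef_rot: [-0.001, -0.197, 0.98, 0.001]
wrist_force: [-0.0, 0.1, -2.1]
opening: 0.612
grasp_force: 63.1
```

```bash
python3 - <<'E'
from h import *
print(ctrl.get_obs()['opening'],ctrl.get_obs()['wrist_force'],ctrl.get_obs()['eef_pos'])
go([.5685,-.0093,.104],112.65)
E
```

```text
0.6122960989648535 [-0.03767038  0.07520266 -2.05788792] [ 0.56824619 -0.0060733   0.23889889]
d(m) [ 0.0009 -0.0033  0.1349] rot(deg) [ 0.09 -0.06  0.03]
```

Call:
servo_tool(
  series="1 0.001 -0.003 0.015 0 0 0;1 0.001 -0.003 0.04 0 0 0;1 0.001 -0.003 0.07 0 0 0;1 0.001 -0.003 0.095 0 0 0;1 0.001 -0.003 0.115 0 0 0;1 0.001 -0.003 0.127 0 0 0;1 0.001 -0.003 0.133 0 0 0;1 0.001 -0.003 0.135 0 0 0;1 0.001 -0.003 0.135 0 0 0;1 0.001 -0.003 0.135 0 0 0",
)

```text
time_s: 14.77
eef_pos: [0.5699, -0.0104, 0.1062]
eef_rot: [0.001, -0.197, 0.98, -0.0]
wrist_force: [-0.1, 0.0, -1.0]
opening: 0.615
grasp_force: 63.1
```

Call:
servo_tool(
  series="1 0 0 0.001 0 0 0;1 0 0 0.002 0 0 0;1 0 0 0.003 0 0 0;1 0 0 0.003 0 0 0;1 0 0 0.003 0 0 0",
)

```text
time_s: 15.18
eef_pos: [0.569, -0.0106, 0.102]
eef_rot: [0.0, -0.196, 0.981, -0.0]
wrist_force: [0.7, -0.5, -0.6]
opening: 0.615
grasp_force: 63.1
```

Call:
servo_tool(
  series="1 0 0 0.001 0 0 0;1 0 0 0.0015 0 0 0;1 0 0 0.002 0 0 0;1 0 0 0.002 0 0 0;1 0 0 0.002 0 0 0",
)

```text
time_s: 15.6
eef_pos: [0.569, -0.0105, 0.1001]
eef_rot: [0.0, -0.196, 0.981, -0.0]
wrist_force: [-0.9, 0.6, 2.3]
opening: 0.612
grasp_force: 63.3
```

Contact; release and lift.

Call:
servo_tool(
  series="0 0 0 0 0 0 0;0 0 0 0 0 0 0;-1 0 0 0 0 0 0;-1 0 0 0 0 0 0;-1 0 0 0 0 0 0;-1 0 0 0 0 0 0;-1 0 0 -0.02 0 0 0;-1 0 0 -0.05 0 0 0;-1 0 0 -0.085 0 0 0;-1 0 0 -0.12 0 0 0;-1 0 0 -0.15 0 0 0;-1 0 0 -0.15 0 0 0",
)

```text
time_s: 16.6
eef_pos: [0.5725, -0.0112, 0.2576]
eef_rot: [0.006, -0.196, 0.98, -0.003]
wrist_force: [1.3, -0.5, 0.5]
opening: 0.998
grasp_force: 0.0
```

```bash
python3 - <<'E'
from h import *
go([.4095,-.2573,.24],112.65)
E
```

```text
d(m) [ 0.2454 -0.1642  0.0163] rot(deg) [-0.41  0.58  0.01]
```

Call:
servo_tool(
  series="-1 0.015 -0.01 0 0 0 0;-1 0.044 -0.029 0 0 0 0;-1 0.075 -0.05 0 0 0 0;-1 0.107 -0.071 0 0 0 0;-1 0.139 -0.093 0 0 0 0;-1 0.17 -0.114 0.01 0 0 0;-1 0.2 -0.134 0.016 0 0 0;-1 0.225 -0.15 0.016 0 0 0;-1 0.24 -0.16 0.016 0 0 0;-1 0.245 -0.164 0.016 0 0 0;-1 0.245 -0.164 0.016 0 0 0;-1 0.245 -0.164 0.016 0 0 0",
)

```text
time_s: 17.6
eef_pos: [0.4062, -0.2558, 0.2337]
eef_rot: [0.0, -0.196, 0.981, 0.0]
wrist_force: [-1.5, 0.1, 0.0]
opening: 1.0
grasp_force: 0.0
```

```bash
cat > top.py <<'E'
from h import *
c=cam('top'); W=cloud(c)
def f(n,x,y,lo,hi):
    m=(W[...,2]>lo)&(W[...,2]<hi)&(np.hypot(W[...,0]-x,W[...,1]-y)<.035)
    print(n,cv2.minEnclosingCircle(W[m][:,:2].astype(np.float32)),W[m].mean(0).round(4))
f('blue',.493,-.031,.125,.145); f('red',.568,-.006,.125,.145); f('amber',.634,.022,.125,.145); f('green',.69,.045,.125,.145)
save('top2',cv2.resize(c['img'][160:310,180:520],(792,350)))
E
python3 top.py
python3 - <<'E'
from h import *
wfind(.409,-.256,.095,.115,.04)
go([.4095,-.2573,.070],112.65)
E
```

```text
blue ((0.49266260862350464, -0.031183883547782898), 0.019370106980204582) [ 0.4924 -0.0313  0.1335]
red ((0.5668905973434448, -0.007922115735709667), 0.017259057611227036) [ 0.5665 -0.0078  0.1328]
amber ((0.0, 0.0), 0.0) [nan nan nan]
green ((0.0, 0.0), 0.0) [nan nan nan]
wrist 1856 ((0.40961965918540955, -0.2571678161621094), 0.015764184296131134) [ 0.4083 -0.2578  0.1024]
tcp [ 0.4066 -0.2552  0.2338]
d(m) [-0.0018 -0.0031  0.1638] rot(deg) [0.02 0.02 0.07]top.py:5: RuntimeWarning: Mean of empty slice.
  print(n,cv2.minEnclosingCircle(W[m][:,:2].astype(np.float32)),W[m].mean(0).round(4))
  ret = um.true_divide(
```

View pics/top2.png

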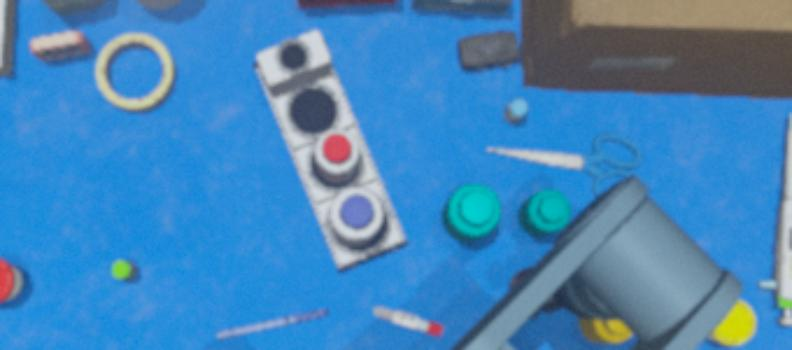

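The picture shows blue (357,212) and red (337,148) seated in collars 1 and 2. The wrist view agrees on the brown bottle's position, so I descend.

Call:
servo_tool(
  series="-1 -0.002 -0.003 0.015 0 0 0;-1 -0.002 -0.003 0.045 0 0 0;-1 -0.002 -0.003 0.08 0 0 0;-1 -0.002 -0.003 0.11 0 0 0;-1 -0.002 -0.003 0.135 0 0 0;-1 -0.002 -0.003 0.152 0 0 0;-1 -0.002 -0.003 0.162 0 0 0;-1 -0.002 -0.003 0.164 0 0 0;-1 -0.002 -0.003 0.164 0 0 0;-1 -0.002 -0.003 0.164 0 0 0",
)

```text
time_s: 18.53
eef_pos: [0.4099, -0.2585, 0.071]
eef_rot: [0.001, -0.197, 0.98, -0.001]
wrist_force: [0.7, 0.3, -0.4]
opening: 0.999
grasp_force: 0.0
```

Call:
servo_tool(
  series="1 0 0 0 0 0 0;1 0 0 0 0 0 0;1 0 0 0 0 0 0;1 0 0 0 0 0 0;1 0 0 0 0 0 0;1 0 0 0 0 0 0;1 0 0 0 0 0 0;1 0 0 0 0 0 0;1 0 0 0 0 0 0",
)

```text
time_s: 19.28
eef_pos: [0.4095, -0.2586, 0.0712]
eef_rot: [0.0, -0.196, 0.981, -0.001]
wrist_force: [-0.7, 3.1, 8.6]
opening: 0.589
grasp_force: 61.0
```

```bash
python3 - <<'E'
from h import *
p=ctrl.get_obs()['eef_pos']; print('pick',p.round(4))
t=np.array([.6323,.0219])+p[:2]-[.4089,-.2526]; print('seat tcp',t)
go([t[0],t[1],.26],112.65)
E
```

```text
pick [ 0.4095 -0.2586  0.0712]
seat tcp [0.63290423 0.01593742]
d(m) [-0.312   0.1671 -0.1888] rot(deg) [-0.07  0.04 -0.01]
```

Call:
servo_tool(
  series="1 0 0 -0.01 0 0 0;1 0 0 -0.035 0 0 0;1 0 0 -0.07 0 0 0;1 0 0 -0.105 0 0 0;1 0 0 -0.14 0 0 0;1 0 0 -0.17 0 0 0;1 0 0 -0.185 0 0 0;1 0 0 -0.188 0 0 0;1 0 0 -0.188 0 0 0",
)

```text
time_s: 20.03
eef_pos: [0.4093, -0.2585, 0.2593]
eef_rot: [0.001, -0.196, 0.981, -0.001]
wrist_force: [-0.4, 0.1, -1.9]
opening: 0.588
grasp_force: 62.4
```

Call:
servo_tool(
  series="1 -0.015 0.008 0 0 0 0;1 -0.045 0.024 0 0 0 0;1 -0.078 0.042 0 0 0 0;1 -0.111 0.06 0 0 0 0;1 -0.144 0.078 0 0 0 0;1 -0.177 0.096 0 0 0 0;1 -0.21 0.114 0 0 0 0;1 -0.243 0.132 0 0 0 0;1 -0.274 0.148 0 0 0 0;1 -0.297 0.16 0 0 0 0;1 -0.308 0.167 0 0 0 0;1 -0.312 0.169 0 0 0 0",
)

```text
time_s: 21.03
eef_pos: [0.6315, 0.0199, 0.2553]
eef_rot: [-0.002, -0.197, 0.98, 0.001]
wrist_force: [-0.7, -0.9, -1.3]
opening: 0.589
grasp_force: 62.4
```

Call:
servo_tool(
  series="1 0 0 0 0 0 0;1 0 0 0 0 0 0;1 0 0 0 0 0 0",
)

```text
time_s: 21.28
eef_pos: [0.631, 0.0166, 0.2575]
eef_rot: [-0.001, -0.196, 0.981, -0.0]
wrist_force: [0.9, -0.1, -0.8]
opening: 0.588
grasp_force: 62.4
```

```bash
python3 - <<'E'
from h import *
print(ctrl.get_obs()['eef_pos'])
go([.6323,.0173,.1055],112.65)
E
```

```text
[0.63104864 0.01657686 0.2574561 ]
d(m) [-0.0016  0.0002  0.152 ] rot(deg) [ 0.01 -0.07 -0.09]
```

Call:
servo_tool(
  series="1 -0.001 0 0.015 0 0 0;1 -0.001 0 0.045 0 0 0;1 -0.001 0 0.08 0 0 0;1 -0.001 0 0.11 0 0 0;1 -0.001 0 0.132 0 0 0;1 -0.001 0 0.145 0 0 0;1 -0.001 0 0.151 0 0 0;1 -0.001 0 0.152 0 0 0;1 -0.001 0 0.152 0 0 0;1 -0.001 0 0.152 0 0 0",
)

```text
time_s: 22.12
eef_pos: [0.6341, 0.0179, 0.1079]
eef_rot: [0.002, -0.196, 0.981, -0.001]
wrist_force: [-0.4, -0.0, -1.1]
opening: 0.59
grasp_force: 62.4
```

Call:
servo_tool(
  series="1 0 0 0.001 0 0 0;1 0 0 0.002 0 0 0;1 0 0 0.003 0 0 0;1 0 0 0.003 0 0 0;1 0 0 0.003 0 0 0",
)

```text
time_s: 22.53
eef_pos: [0.6328, 0.0184, 0.103]
eef_rot: [0.0, -0.196, 0.981, -0.0]
wrist_force: [0.3, 0.1, -1.0]
opening: 0.585
grasp_force: 62.4
```

Call:
servo_tool(
  series="1 0 0 0.001 0 0 0;1 0 0 0.0015 0 0 0;1 0 0 0.002 0 0 0;1 0 0 0.002 0 0 0;1 0 0 0.002 0 0 0",
)

```text
time_s: 22.95
eef_pos: [0.6329, 0.0184, 0.1013]
eef_rot: [0.0, -0.196, 0.981, -0.0]
wrist_force: [-1.9, 1.4, 3.5]
opening: 0.587
grasp_force: 62.8
```

Contact; release, lift, and head for the vial.

Call:
servo_tool(
  series="0 0 0 0 0 0 0;0 0 0 0 0 0 0;-1 0 0 0 0 0 0;-1 0 0 0 0 0 0;-1 0 0 0 0 0 0;-1 0 0 0 0 0 0;-1 0 0 -0.02 0 0 0;-1 0 0 -0.05 0 0 0;-1 0 0 -0.085 0 0 0;-1 0 0 -0.12 0 0 0;-1 0 0 -0.14 0 0 0;-1 0 0 -0.14 0 0 0",
)

```text
time_s: 23.95
eef_pos: [0.6357, 0.0178, 0.2475]
eef_rot: [0.005, -0.196, 0.981, -0.002]
wrist_force: [0.9, -0.8, 1.2]
opening: 1.001
grasp_force: 0.0
```

```bash
python3 - <<'E'
from h import *
go([.4295,.255,.2],112.65)
E
```

```text
d(m) [0.0994 0.2986 0.0449] rot(deg) [-0.32  0.51 -0.01]
```

Call:
servo_tool(
  series="-1 0.005 0.015 0 0 0 0;-1 0.015 0.045 0 0 0 0;-1 0.026 0.08 0 0 0 0;-1 0.038 0.115 0 0 0 0;-1 0.05 0.15 0.01 0 0 0;-1 0.062 0.185 0.02 0 0 0;-1 0.074 0.22 0.03 0 0 0;-1 0.086 0.255 0.04 0 0 0;-1 0.094 0.28 0.045 0 0 0;-1 0.099 0.298 0.045 0 0 0;-1 0.099 0.298 0.045 0 0 0;-1 0.099 0.298 0.045 0 0 0",
)

```text
time_s: 24.95
eef_pos: [0.4259, 0.2556, 0.1952]
eef_rot: [-0.0, -0.197, 0.98, -0.0]
wrist_force: [0.1, -0.1, -0.0]
opening: 1.004
grasp_force: 0.0
```

Call:
servo_tool(
  series="-0.2 0 0 0 0 0 0;-0.2 0 0 0 0 0 0;-0.2 0 0 0 0 0 0",
)

```text
time_s: 25.2
eef_pos: [0.4275, 0.2544, 0.1959]
eef_rot: [0.0, -0.196, 0.981, -0.0]
wrist_force: [-0.3, -0.3, 0.0]
opening: 0.612
grasp_force: 0.0
```

```bash
python3 top.py 2>/dev/null
python3 - <<'E'
from h import *
wfind(.4295,.255,.042,.06,.03)
go([.4295,.255,.037],112.65)
c=cam('wrist'); save('w4',c['img'])
E
```

```text
blue ((0.49272945523262024, -0.031504590064287186), 0.01934201642870903) [ 0.4925 -0.0313  0.1329]
red ((0.5671494007110596, -0.007923227734863758), 0.01718667708337307) [ 0.5667 -0.0075  0.133 ]
amber ((0.6323466897010803, 0.023623263463377953), 0.0155583955347538) [0.6317 0.0231 0.1328]
green ((0.0, 0.0), 0.0) [nan nan nan]
wrist 957 ((0.4287991225719452, 0.2538597285747528), 0.01229036320000887) [0.4279 0.2534 0.0472]
tcp [0.4273 0.2545 0.1959]
d(m) [-0.0022 -0.0004  0.1589] rot(deg) [-0.01  0.   -0.09]
```

View pics/w4.png

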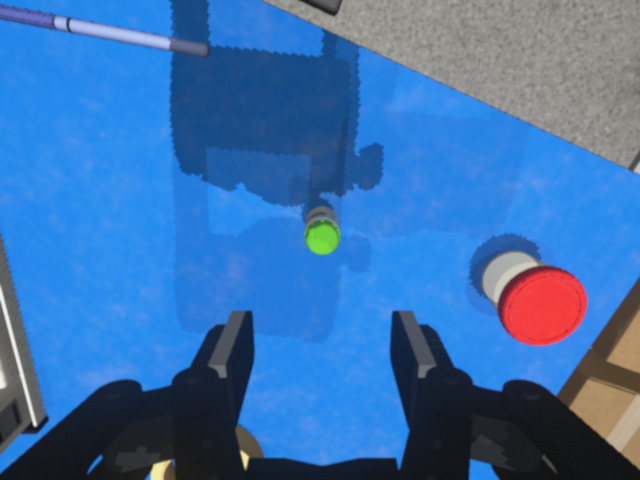

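Green vial at (322,238), centred between the fingers, and the cup stands well clear. Top depth shows the brown bottle seated. Descend.

Call:
servo_tool(
  series="-0.2 -0.0015 -0.001 0.015 0 0 0;-0.2 -0.0015 -0.001 0.045 0 0 0;-0.2 -0.0015 -0.001 0.08 0 0 0;-0.2 -0.0015 -0.001 0.11 0 0 0;-0.2 -0.0015 -0.001 0.135 0 0 0;-0.2 -0.0015 -0.001 0.15 0 0 0;-0.2 -0.0015 -0.001 0.157 0 0 0;-0.2 -0.0015 -0.001 0.159 0 0 0;-0.2 -0.0015 -0.001 0.159 0 0 0;-0.2 -0.0015 -0.001 0.159 0 0 0",
)

```text
time_s: 26.18
eef_pos: [0.4295, 0.2551, 0.038]
eef_rot: [0.001, -0.196, 0.981, 0.0]
wrist_force: [0.3, -0.3, 1.1]
opening: 0.598
grasp_force: 0.0
```

Call:
servo_tool(
  series="-0.1 0 0 0 0 0 0;0 0 0 0 0 0 0;0.1 0 0 0 0 0 0;0.2 0 0 0 0 0 0;0.3 0 0 0 0 0 0;0.4 0 0 0 0 0 0;1 0 0 0 0 0 0;1 0 0 0 0 0 0;1 0 0 0 0 0 0;1 0 0 0 0 0 0;1 0 0 0 0 0 0",
)

```text
time_s: 27.1
eef_pos: [0.4286, 0.255, 0.0373]
eef_rot: [0.0, -0.196, 0.981, 0.0]
wrist_force: [-2.0, -0.3, 5.4]
opening: 0.274
grasp_force: 58.8
```

```bash
python3 - <<'E'
from h import *
p=ctrl.get_obs()['eef_pos']; print('pick',p.round(4))
go([p[0],p[1],.2],112.65)
E
```

```text
pick [0.4286 0.255  0.0373]
d(m) [-0.     -0.     -0.1627] rot(deg) [-0.    0.01 -0.  ]
```

Call:
servo_tool(
  series="1 0 0 -0.01 0 0 0;1 0 0 -0.035 0 0 0;1 0 0 -0.07 0 0 0;1 0 0 -0.105 0 0 0;1 0 0 -0.14 0 0 0;1 0 0 -0.175 0 0 0;1 0 0 -0.195 0 0 0;1 0 0 -0.2 0 0 0;1 0 0 -0.2 0 0 0",
)

```text
time_s: 27.85
eef_pos: [0.4294, 0.2552, 0.239]
eef_rot: [0.002, -0.196, 0.981, 0.0]
wrist_force: [0.3, 0.5, -0.7]
opening: 0.269
grasp_force: 58.8
```

```bash
python3 - <<'E'
from h import *
print(ctrl.get_obs()['opening'])
go([.6884,.0410,.237],112.65)
E
```

```text
0.26862943439458997
d(m) [-0.1566 -0.2974  0.0028] rot(deg) [-0.02  0.25 -0.  ]
```

Call:
servo_tool(
  series="1 -0.008 -0.015 0 0 0 0;1 -0.023 -0.044 0 0 0 0;1 -0.04 -0.077 0 0 0 0;1 -0.057 -0.109 0 0 0 0;1 -0.074 -0.141 0 0 0 0;1 -0.091 -0.174 0 0 0 0;1 -0.108 -0.206 0 0 0 0;1 -0.125 -0.238 0 0 0 0;1 -0.14 -0.266 0 0 0 0;1 -0.15 -0.286 0 0 0 0;1 -0.156 -0.296 0.003 0 0 0;1 -0.157 -0.298 0.003 0 0 0",
)

```text
time_s: 28.85
eef_pos: [0.6879, 0.0387, 0.2303]
eef_rot: [-0.002, -0.195, 0.981, 0.001]
wrist_force: [-0.6, -0.4, -0.3]
opening: 0.272
grasp_force: 58.8
```

Call:
servo_tool(
  series="1 0 0 0 0 0 0;1 0 0 0 0 0 0;1 0 0 0 0 0 0",
)

```text
time_s: 29.1
eef_pos: [0.6871, 0.0417, 0.2337]
eef_rot: [-0.0, -0.197, 0.98, 0.0]
wrist_force: [0.2, 0.4, 0.5]
opening: 0.268
grasp_force: 58.8
```

```bash
python3 - <<'E'
from h import *
go([.6884,.0410,.1275],112.65)
c=cam('wrist'); save('w5',c['img'])
E
```

```text
d(m) [-0.001  -0.0013  0.1061] rot(deg) [ 0.04 -0.04  0.08]
```

View pics/w5.png

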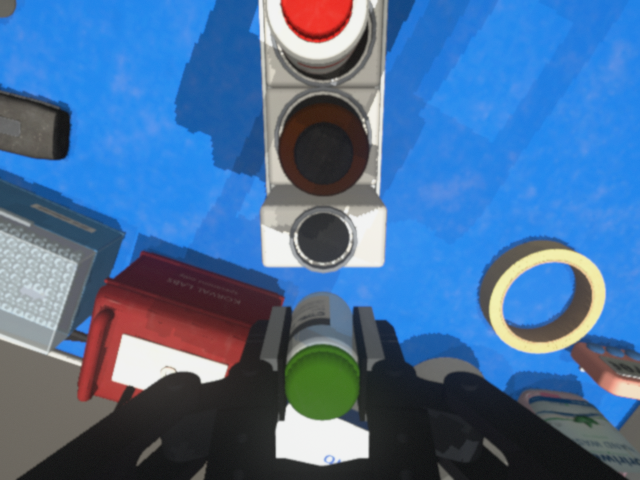

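The vial sits upright in the grip and lines up with collar 4 at (322,238). Red and brown stand in their collars.

Call:
servo_tool(
  series="1 -0.001 -0.001 0.015 0 0 0;1 -0.001 -0.001 0.04 0 0 0;1 -0.001 -0.001 0.065 0 0 0;1 -0.001 -0.001 0.085 0 0 0;1 -0.001 -0.001 0.098 0 0 0;1 -0.001 -0.001 0.104 0 0 0;1 -0.001 -0.001 0.106 0 0 0;1 -0.001 -0.001 0.106 0 0 0;1 -0.001 -0.001 0.106 0 0 0",
)

```text
time_s: 29.9
eef_pos: [0.6903, 0.0398, 0.1294]
eef_rot: [0.001, -0.196, 0.981, -0.0]
wrist_force: [-0.4, 0.3, -0.5]
opening: 0.265
grasp_force: 58.8
```

Call:
servo_tool(
  series="1 0 0 0.001 0 0 0;1 0 0 0.002 0 0 0;1 0 0 0.003 0 0 0;1 0 0 0.0035 0 0 0;1 0 0 0.0035 0 0 0;1 0 0 0.0035 0 0 0",
)

```text
time_s: 30.4
eef_pos: [0.6894, 0.0398, 0.1244]
eef_rot: [0.0, -0.196, 0.981, 0.0]
wrist_force: [-0.3, 0.5, 0.6]
opening: 0.269
grasp_force: 58.8
```

Call:
servo_tool(
  series="1 0 0 0.001 0 0 0;1 0 0 0.0015 0 0 0;1 0 0 0.002 0 0 0;1 0 0 0.0025 0 0 0;1 0 0 0.0025 0 0 0;1 0 0 0.0025 0 0 0",
)

```text
time_s: 30.9
eef_pos: [0.6894, 0.0398, 0.1223]
eef_rot: [0.0, -0.196, 0.981, -0.0]
wrist_force: [-3.2, 0.1, 4.5]
opening: 0.269
grasp_force: 59.3
```

Contact; release gently and lift.

Call:
servo_tool(
  series="0.3 0 0 0 0 0 0;0.2 0 0 0 0 0 0;0 0 0 0 0 0 0;-0.4 0 0 0 0 0 0;-0.4 0 0 0 0 0 0;-0.4 0 0 0 0 0 0;-0.4 0 0 -0.02 0 0 0;-0.4 0 0 -0.05 0 0 0;-0.4 0 0 -0.085 0 0 0;-0.4 0 0 -0.11 0 0 0;-0.4 0 0 -0.12 0 0 0;-0.4 0 0 -0.12 0 0 0",
)

```text
time_s: 31.9
eef_pos: [0.6911, 0.0396, 0.2459]
eef_rot: [0.003, -0.196, 0.981, -0.001]
wrist_force: [0.2, 0.3, -0.3]
opening: 0.7
grasp_force: 0.0
```

Call:
servo_tool(
  series="-0.4 0.01 0.03 0 0 0 0;-0.4 0.02 0.06 0 0 0 0;-0.4 0.03 0.095 0 0 0 0;-0.4 0.045 0.13 0 0 0 0;-0.4 0.055 0.165 0 0 0 0;-0.4 0.065 0.2 0 0 0 0;-0.4 0.075 0.23 0 0 0 0;-0.4 0.08 0.25 0 0 0 0;-0.4 0.08 0.25 0 0 0 0;-0.4 0.08 0.25 0 0 0 0",
)

```text
time_s: 32.73
eef_pos: [0.5178, 0.2403, 0.24]
eef_rot: [-0.001, -0.197, 0.98, -0.0]
wrist_force: [0.7, 0.7, -0.2]
opening: 0.701
grasp_force: 0.0
```

```bash
python3 top.py; python3 - <<'E'
from h import *
c=cam('scene'); save('s6',cv2.resize(c['img'][160:310,250:450],(800,600)))
E
```

```text
blue ((0.4926856458187103, -0.031131986528635025), 0.0195364598184824) [ 0.4924 -0.0313  0.1335]
red ((0.5668253302574158, -0.007847188040614128), 0.017260689288377762) [ 0.5666 -0.0077  0.1325]
amber ((0.6325681209564209, 0.023523665964603424), 0.015698114410042763) [0.6314 0.0234 0.1325]
green ((0.6886448264122009, 0.0427437350153923), 0.012273390777409077) [0.6878 0.0433 0.1331]
```

View pics/s6.png

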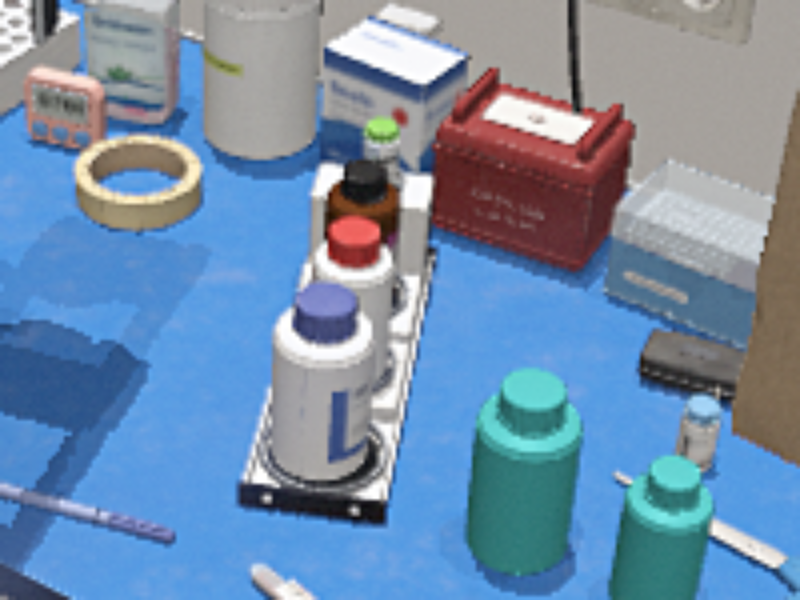

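View pics/top2.png

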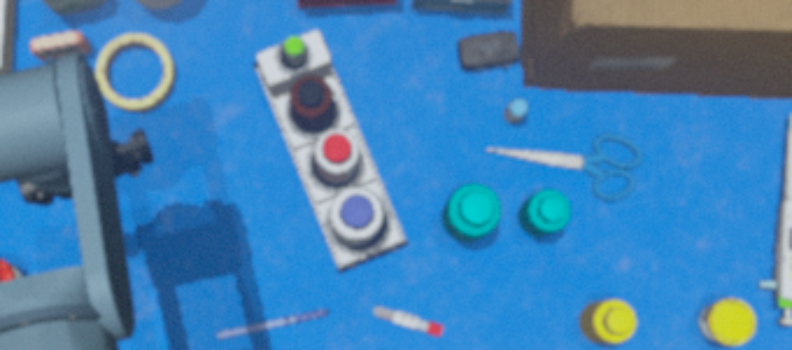

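All four stand upright in their collars in the right order, with cap tops level at about 0.133 m. The bystanders and look-alikes are in place and the gripper is clear. Handing in.

```bash
python3 -c "
from bench import ctrl
print(ctrl.hand_in())"
```

```text
the job is handed in; nothing more can be done
None
```

The rack is loaded and handed in: blue, red, brown and green stand upright in collars 1 to 4 with cap tops level at about 133 mm, and I left the blue-capped vial and red-lidded cup untouched; the blue bottle sits about 5 mm off centre but inside its collar.

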